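# Latch the strainer cover

### The arm

A 6-joint arm with a two-finger parallel gripper is mounted at the origin on the work surface. World frame = base frame: x ahead of the robot, y to its left, z up, the work surface at z = 0. Lengths are in mm, angles in rad, forces in N, time in s.
With the tool pointing down it reaches from about 350 to 975 mm from the base axis. Payload 7.1 kg.
Tool frame: the origin (TCP) lies midway between the tips of the shut fingers; the grasp point (between the pads) lies 19 mm behind it (ctrl.grip_depth is the distance from the TCP to the grasp point, in mm); z points along the fingers, y is the line along which they close (so a half turn about z gives the same grasp; the last joint's range is limited). The gripper opens to 88 mm and grips with 3 to 60 N. Pads are 20 mm wide; open, the fingers measure 115 mm over their backs; the gripper's body (75 mm by 178 mm) begins 61 mm behind the grasp point.
Start: joints at [-1.233, 0.423, 1.63, -0, 1.089, -0.019], TCP at [218.315, -585.614, 222.675] pointing down, gripper open.
Joint ranges: [-3, 3], [-0.9, 2.11], [0.09, 2.58], [-1.31, 4.45], [0.11, 2.69], [-2.54, 2.54]. Speed limits (rad/s): [2.39, 2.39, 3.01, 3.14, 3.14, 3.14].

### API

Orientations are given as a rotation vector (axis times angle).
In Python, from workcell import ctrl, cams gives the robot as it stands.
- The arm moves only by the tool move_arm, never from a script. Its argument "steps" is a list of rows, each a list of 3 entries, a list of its own where there are three numbers: the shift along the tool's x, y, z in units of 25 mm (1.0 is 25 mm), then the turn about the tool's z in units of 5 degrees (1.0 is 5 degrees), then the closure, from 0 (fully open) to 1 (shut). A call has 1 to 20 rows; each row shifts and turns the commanded pose from where the row before left it, along the tool's axes as they then stand; what a row does not reach is not made up. A row lasts 1/12 s, in which the tool goes at most 41.7 mm and 7.16 degrees, less where a joint would pass 70% of its speed; a pose out of reach is approached as far as the arm can. A call is refused whole if a number of a shift passes 1 or a number of a turn 1, either way. A call with a gripper value outside its range is refused whole. The fingers move at their own pace and stop on an object; the grip force is fixed at half the most. Time passes only in rows, so rows that do not move let the fingers close. It gives the time, the measured TCP pose, the force, the opening and the grip force at its end, in the units of the state.
- ctrl.get_obs(): the state, without advancing time (a new reading comes with each control period).
- cams.get_image(name): name is "scene" or "side" or "wrist"; returns a dict with "image" (480x640x3 uint8, red, green, blue), "camera_matrix" (3x3 intrinsics, pixels), "xyz" and "rotation" of the camera in the world; the wrist camera has in their place "mount" (4x4, takes a point from camera to tool coordinates, whose origin is the TCP and whose axes are the flange's). Camera axes: x right, y down, z forward; pixel columns grow to the right and rows downward; lengths in mm; the calibration is good to about 2 mm. A picture is of the moment at which its call begins: read the wrist's pose just before it. There is no depth.
- ctrl.close_job(): hands the job in; it is judged then, once.
Trained networks look in the newest picture that a camera, given by its name, has taken for a name from the list of things; names that differ only in an ending like _2 or _b are one class to them, and where a whole thing is asked for, a point or a joint stands for the part that bears it (a point fixed in the world has none). Each returns a list of dicts, best first, with "p" (0 to 1); they miss things now and then, are a little off and sometimes report something else, mostly with a low value. They report only what shows in the picture. A call takes as long as a camera call.
- cams.boxes_of(camera, thing): "rect" ([centre column, centre row, width, height] in pixels, round what is visible of it).
- cams.cut_out(camera, thing): "pixels" (480x640 bool, what is visible of it) and "rect" ([centre column, centre row, width, height] in pixels, round what is visible of it).
The state is a dict: "t": time; "qpos": joint angles; "qvel": joint speeds; "joint_torque": joint torques, N m; "ee_pos": TCP position; "orientation": TCP orientation; "ft_force": force on the tool from outside, world axes, zero at the start; "moment": the same for the moment, N m; "width": finger opening in mm; "grasp_force": force on a finger pad.
Only numpy, scipy, OpenCV 4.12 (cv2) and the standard library are available. Lean on these libraries where they do the work, as an engineer would, in place of code of your own. Each camera call takes 0.05 s, during which the arm holds its last target. There are 200 camera calls.

### The job

Fasten the sprung end cover of the stainless strainer box: pull the wire loop of the draw latch out over the keeper on the cover, feeling lightly for the keeper's groove (press down with well under 3 kg), let its crossbar drop all the way to the bottom of the groove, then throw the lever back past the toggle point onto its stop so that the cover stays drawn in. Let go, leave the latch closed, and leave everything else on the table and on the box where it is.

Things in the scene. Friction and masses are not known exactly. Their poses are not given: they have to be found in the camera images.
- housing: Stainless strainer box, fixed, 144 x 140 x 80 mm, a pipe stub on each side. Origin on the table under the latch's pivot; x points along the latch from pivot to cover, z up. Its top (z = 80 mm) reaches from x = -115 to 29. The sprung end cover (85 x 140 x 80 mm) stands in front of its +x face; the keeper is a steel block on the cover's top, 34 mm wide (y), flat top at z = 103
- keeper_top (a point): On the keeper's flat top: AVERAGE middle of the mouth of its groove, which runs along y. Fixed to the box, so it does not follow the cover. The cover stands out differently each time: the true middle lies up to 4.5 mm nearer or farther along housing x, and must be felt for or seen. Mouth 8.5 mm wide (x), floor 12 mm deep; below a 4 mm thick lip it widens 4 mm towards the pivot
- pivot (a point): Middle of the lever's pivot axis, which runs along housing y, 102 mm above the table. The pin that carries the loop is 20 mm from it, 20 degrees further round in the closing direction than the handle
- lever (a joint): Lever angle (rad): 0 = handle straight up, positive = handle swings back, away from the cover (towards housing -x). Limits -0.75 (forward) and 1.396 (closed, on its stop). Starts at 0.4 to 0.85. Friction (0.04 N m) holds it where left. Dead centre (toggle) is at about 1.22. The hooked cover resists with 7 N/mm: up to about 15 N at the handle; past the toggle it pulls the lever onto its stop
- handle (a point): Centre of the lever's grip: black rubber cross-bar, 16 mm diameter, 40 mm long along housing y, 80 mm from the pivot. Can be pinched by its end faces and swung in an arc while it turns between the fingers, or pushed. Closed, it is about 36 mm above the box's top
- loop_knob (a point): Centre of the loop's pull knob: black rubber barrel, 14 mm diameter, 20 mm long along housing y, on a thin stem, 36 mm above the crossbar. Can be pinched from above by its end faces; pulling it along moves the loop and drags the lever round with it (up to about 8 N)
- bar (a point): Centre of the loop's crossbar: steel rod, 6 mm diameter, along housing y, at the free end of the 95 mm long, 42 mm wide wire loop, which hinges freely on the lever. It starts loose on the keeper's flat top (z about 106 mm), short of the groove; it must travel away from the pivot to reach it. In the groove its centre is at about z = 94
- cover (a joint): How far the sprung cover has been pulled in towards the box (m): 0 = standing out, as at the start; latched it is 0.003 to 0.012, depending on how far it stood out
- loop: The wire loop of the latch with its knob; origin at its hinge on the lever, x along the loop towards the crossbar
- bottle_a: Full sauce bottle with cap, 50 mm diameter, 182 mm tall, loose; origin at its base. Leave alone
- bottle_b: Same kind of bottle. Leave alone
- bottle_c: Same kind of bottle. Leave alone
- cap: Loose bottle cap, 29 mm diameter, 16 mm tall, lying on the strainer box's top near its rear left corner; origin at its base. Leave alone
- spare_seal: Loose rubber ring, 64 mm across, 7 mm tall; origin at its base. Leave alone
- wrench: Loose wrench lying flat; origin at its underside. Leave alone
- grease_jar: Loose white jar, 60 mm diameter, 70 mm tall; origin at its base. Leave alone

How it is judged:
By the outcome, as a careful person would: the job done as asked, in the order asked, and still so for the second after the job is handed in, with the robot touching nothing.
It also fails if it takes over 72 s, if anything falls off the work surface, if the arm or the gripper's body presses on something with over 40 N, if the wrist force passes 120 N, or if a joint passes its speed limit or range.

## Working session

There is one attempt and no reset: what is moved stays moved. The work goes in short steps, Python scripts to look and compute and a tool call to move; the robot and the scene stay as the last step left them, time stands still between calls to the robot, and variables do not carry over. Pictures are saved under pics/ and viewed, at most 10 in all, crops included, and the job is handed in when it is done.

Besides the shell and the picture viewer there is one more tool, called after "Call:" as name([rows], argument=value, ...), one row to a line, values as JSON. move_arm: Moves the arm, as the interface text tells. Its arguments: {"type":"object","properties":{"steps":{"type":"array"}},"required":["steps"]}

```bash
ls; mkdir -p pics; python3 - <<'E'
from workcell import ctrl, cams
import cv2,numpy as np
o=ctrl.get_obs(); print({k:np.round(v,3) for k,v in o.items()})
ims=[]
for c in("scene","side"):
    d=cams.get_image(c); cv2.imwrite(f"pics/{c}0.png",d["image"][...,::-1])
    print(c,np.round(d["camera_matrix"],1).tolist(),np.round(d["xyz"],1),np.round(d["rotation"],4).tolist())
    for t in("housing","handle","loop_knob","bar","keeper_top","pivot","loop","lever","cover","cap","wrench"):
        print(t,[(round(r["p"],2),np.round(r["rect"]).tolist()) for r in cams.boxes_of(c,t)[:2]])
E
```

```text
pics
{'t': np.float64(0.0), 'qpos': array([-1.233,  0.424,  1.631,  0.   ,  1.089, -0.019]), 'qvel': array([-0.   ,  0.001, -0.001, -0.003, -0.001,  0.   ]), 'joint_torque': array([ 2.0000e-03, -5.4461e+01, -2.7367e+01,  6.4000e-02,  2.3000e-02,
       -0.0000e+00]), 'ee_pos': array([ 218.154, -585.127,  221.918]), 'orientation': array([-3.09 , -0.557,  0.   ]), 'ft_force': array([-0.46 , -1.249,  0.068]), 'moment': array([ 0.005, -0.012, -0.031]), 'grasp_force': np.float64(0.0), 'width': np.float64(87.582)}
scene [[568.8, 0.0, 318.1], [0.0, 568.8, 231.0], [0.0, 0.0, 1.0]] [1022.   418.  1142.8] [-1.2006, -2.4911, 0.7668]
housing [(0.59, [287.0, 243.0, 94.0, 82.0])]
handle [(0.92, [267.0, 237.0, 56.0, 69.0]), (0.67, [471.0, 350.0, 31.0, 34.0])]
loop_knob [(0.74, [262.0, 253.0, 44.0, 36.0])]
bar [(0.91, [263.0, 252.0, 48.0, 39.0])]
keeper_top []
pivot [(0.76, [289.0, 244.0, 93.0, 85.0])]
loop [(0.56, [263.0, 251.0, 48.0, 34.0])]
lever [(0.81, [269.0, 237.0, 56.0, 66.0])]
cover [(0.92, [249.0, 281.0, 68.0, 72.0])]
cap [(0.55, [316.0, 232.0, 12.0, 18.0])]
wrench [(0.97, [278.0, 177.0, 66.0, 12.0])]
side [[440.6, 0.0, 322.6], [0.0, 440.6, 238.1], [0.0, 0.0, 1.0]] [ 439.6 -809.7  625.3] [-2.0931, 0.089, -0.0331]
housing [(0.33, [361.0, 270.0, 52.0, 30.0])]
handle [(0.58, [350.0, 268.0, 76.0, 39.0])]
loop_knob [(0.63, [293.0, 220.0, 17.0, 9.0]), (0.61, [361.0, 273.0, 50.0, 32.0])]
bar [(0.93, [362.0, 271.0, 54.0, 31.0]), (0.67, [292.0, 220.0, 18.0, 15.0])]
keeper_top [(0.8, [339.0, 299.0, 99.0, 99.0])]
pivot [(0.68, [338.0, 299.0, 98.0, 104.0]), (0.27, [349.0, 272.0, 76.0, 42.0])]
loop [(0.69, [362.0, 271.0, 49.0, 27.0])]
lever [(0.96, [351.0, 269.0, 72.0, 38.0])]
cover [(0.96, [388.0, 303.0, 62.0, 68.0]), (0.74, [339.0, 302.0, 101.0, 105.0])]
cap [(0.4, [268.0, 203.0, 24.0, 61.0])]
wrench [(0.89, [231.0, 388.0, 64.0, 63.0]), (0.2, [361.0, 185.0, 14.0, 61.0])]
```

```bash
python3 - <<'E'
import cv2,numpy as np
a=cv2.imread("pics/scene0.png");b=cv2.imread("pics/side0.png")
A=cv2.resize(a[170:340,180:380],(700,595),interpolation=cv2.INTER_CUBIC)
B=cv2.resize(b[225:375,260:460],(800,600),interpolation=cv2.INTER_CUBIC)
cv2.imwrite("pics/cA.png",A);cv2.imwrite("pics/cB.png",B)
E
```

```text
(no output)
```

View pics/cA.png

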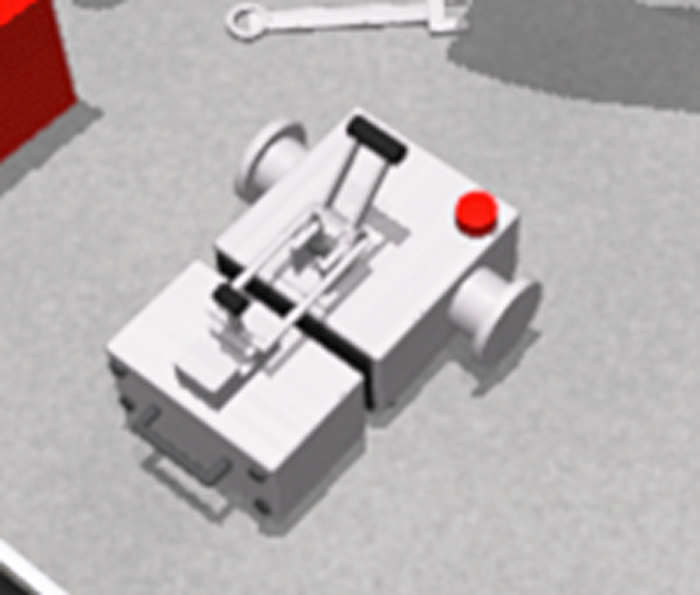

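View pics/cB.png

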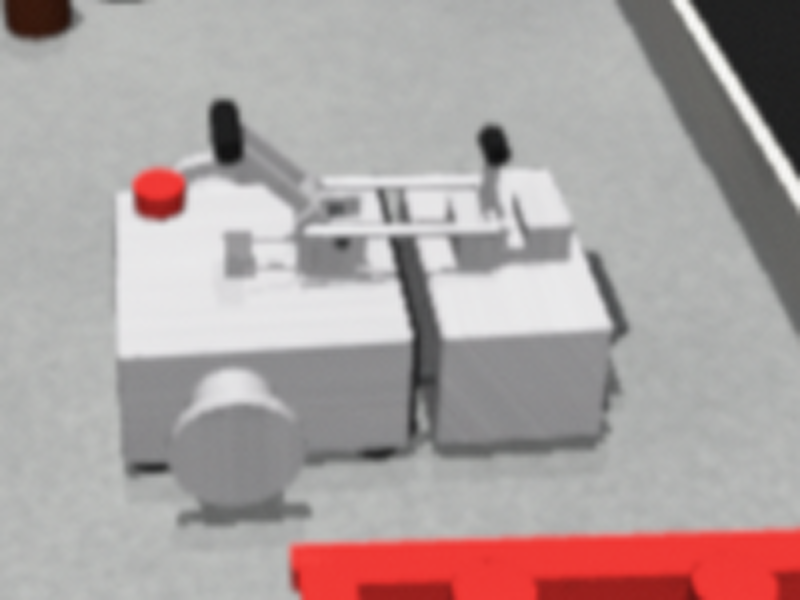

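View pics/side0.png

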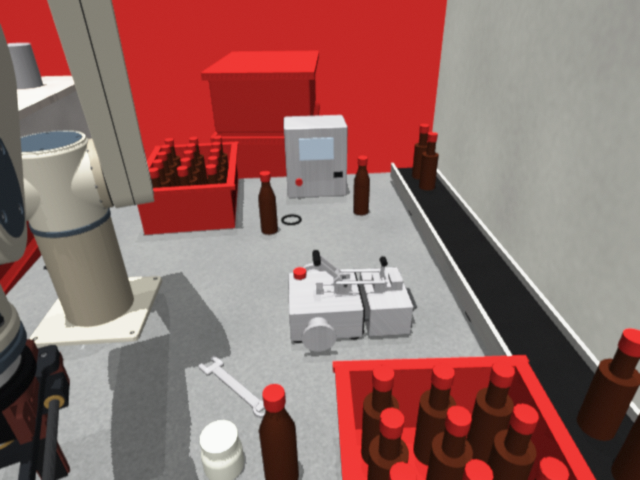

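The pictures show the latch clearly. Cover points towards the lower left in the scene view and to the right in the side view. Handle is at scene (287,210) and side (316.5,258), knob at scene (246,255) and side (383.5,261). The loop bar lies just short of the groove. Next I fit the pose.

```bash
cat > h.py <<'E'
import numpy as np,cv2
from scipy.optimize import least_squares
from scipy.spatial.transform import Rotation as R
CAM={"scene":(568.8,318.1,231.0,[1022,418,1142.8],[-1.2006,-2.4911,.7668]),
"side":(440.6,322.6,238.1,[439.6,-809.7,625.3],[-2.0931,.089,-.0331])}
def proj(c,P,rot=None):
    f,cx,cy,t,r=CAM[c]
    q=R.from_rotvec(r).inv().apply(np.atleast_2d(P)-t)
    return np.c_[cx+f*q[:,0]/q[:,2],cy+f*q[:,1]/q[:,2]]
def w(h,x,y,yaw):
    h=np.atleast_2d(h);c,s=np.cos(yaw),np.sin(yaw)
    return np.c_[x+c*h[:,0]-s*h[:,1],y+s*h[:,0]+c*h[:,1],h[:,2]]
def mech(a,barz=106):
    han=np.array([-80*np.sin(a),0,102+80*np.cos(a)])
    pin=np.array([-20*np.sin(a+.349),0,102+20*np.cos(a+.349)])
    dz=barz-pin[2];dx=np.sqrt(95**2-dz*dz)
    bar=pin+[dx,0,dz]; kn=bar+36*np.array([-dz,0,dx])/95
    return han,pin,bar,kn
E
python3 - <<'E'
from h import *
from workcell import ctrl,cams
for c in CAM:
    d=cams.get_image(c); print(np.array(d["rotation"]).shape)
C=[[-115,70,80],[-115,-70,80],[29,-70,80],[29,70,80]]
s=np.array([[518,212],[357,110],[217,247],[373,362],[376,139],[231,297]])/3.5+[180,170]
d=np.array([[120,355],[410,332],[226,132],[494,145]])/4+[260,225]
def f(p,full=False):
    x,y,yaw,a=p[:4]; han,pin,bar,kn=mech(a)
    A=proj("scene",w(np.array(C+[han,kn]),x,y,yaw))+p[4:6]-s
    B=proj("side",w(np.array([C[1],C[2],han,kn]),x,y,yaw))+p[6:8]-d
    return np.r_[A.ravel(),B.ravel()] if full else np.r_[A.ravel(),B.ravel(),p[4:8]/1.5]
best=min((least_squares(f,[500,-100,y,.6,0,0,0,0],loss="soft_l1") for y in(-2,-1,0,.5,1)),key=lambda r:r.cost)
print(np.round(best.x,3),best.cost); print(np.round(f(best.x,1).reshape(-1,2),1).tolist())
p=best.x
for n,q in zip(("han","pin","bar","kn"),mech(p[3])): print(n,q.round(1),w(q,*p[:3]).round(1))
E
python3 -c "
from h import *
print(R.from_rotvec([-3.09,-.557,0]).as_matrix().round(3))"
```

```text
(3,)
(3,)
[ 5.35109e+02 -7.76340e+01 -1.00000e-03  7.96000e-01 -1.98000e-01
  5.90000e-01 -1.68000e-01  3.99000e-01] 5.569725468110967
[[0.6, 0.1], [-0.3, -1.4], [-2.0, -1.1], [1.3, -0.1], [0.2, 0.8], [-0.3, 1.0], [-0.8, -0.4], [1.3, 0.9], [-0.3, -0.2], [0.2, -0.2]]
han [-57.2   0.  158. ] [[478.  -77.6 158. ]]
pin [-18.2   0.  110.3] [[516.9 -77.6 110.3]]
bar [ 76.7   0.  106. ] [[611.8 -77.7 106. ]]
kn [ 78.3   0.  142. ] [[613.4 -77.7 142. ]]
[[ 0.937  0.349 -0.   ]
 [ 0.349 -0.937  0.002]
 [ 0.    -0.002 -1.   ]]
```

Call:
move_arm([
  [[0, 0, -0.4], 1, 0],
  [[0, 0, -0.4], 1, 0],
  [[0, 0, -0.4], 1, 0],
  [[0, 0, -0.4], 1, 0],
  [[0.8, -1, 0], 0, 0],
  [[0.8, -1, 0], 0, 0],
  [[0.8, -1, 0], 0, 0],
  [[0.8, -1, 0], 0, 0],
  [[0.8, -1, 0], 0, 0],
  [[0.8, -1, 0], 0, 0],
  [[0.8, -1, 0], 0, 0],
  [[0.8, -1, 0], 0, 0],
  [[0.8, -1, 0], 0, 0],
  [[0.8, -1, 0], 0, 0],
  [[0.8, -1, 0], 0, 0],
  [[0.8, -1, 0], 0, 0],
  [[0.8, -1, 0], 0, 0],
  [[0.8, -1, 0], 0, 0],
  [[0.8, -1, 0], 0, 0],
  [[0.8, -1, 0], 0, 0],
])

```text
t: 2.97
ee_pos: [536.0, -181.7, 262.8]
orientation: [3.141, 0.012, 0.0]
ft_force: [-0.7, -1.1, 0.5]
width: 87.8
grasp_force: 0.0
```

Call:
move_arm([
  [[0.7, -1, 0], 0, 0],
  [[0.7, -1, 0], 0, 0],
  [[0.7, -1, 0], 0, 0],
  [[0.7, -1, 0], 0, 0.3],
  [[0, 0, 0], 0, 0.3],
  [[0, 0, 0], 0, 0.3],
])

```text
t: 3.47
ee_pos: [604.8, -81.5, 262.4]
orientation: [3.141, 0.016, -0.001]
ft_force: [-0.7, 0.3, 0.3]
width: 71.4
grasp_force: 0.0
```

```bash
python3 - <<'E'
from workcell import ctrl, cams
import cv2,numpy as np
from h import *
o=ctrl.get_obs();d=cams.get_image("wrist"); cv2.imwrite("pics/w1.png",d["image"][...,::-1])
print(o["t"],o["ee_pos"],o["orientation"],o["qpos"].round(2),o["ft_force"].round(1),o["width"])
print(d["camera_matrix"].round(1).tolist(),np.round(d["mount"],3).tolist())
for t in("handle","loop_knob","bar","lever"): print(t,[(round(r["p"],2),np.round(r["rect"]).tolist()) for r in cams.boxes_of("wrist",t)[:2]])
M=R.from_rotvec(o["orientation"]).as_matrix()
print(M.round(3).tolist())
E
```

```text
3.4667 [604.84047525 -81.47342793 262.42715982] [ 3.14142030e+00  1.62865825e-02 -5.17009510e-04] [-0.15  0.36  1.63 -0.    1.15  1.41] [-0.7  0.3  0.3] 71.43858683404909
[[352.5, 0.0, 314.9], [0.0, 352.5, 238.9], [0.0, 0.0, 1.0]] [[-0.0, -0.968, -0.252, 68.588], [1.0, -0.0, -0.0, -0.631], [0.0, -0.252, 0.968, -161.583], [0.0, 0.0, 0.0, 1.0]]
handle [(0.98, [311.0, 300.0, 53.0, 180.0])]
loop_knob [(0.9, [312.0, 264.0, 51.0, 108.0])]
bar [(0.56, [312.0, 264.0, 56.0, 100.0])]
lever [(0.96, [312.0, 300.0, 54.0, 177.0])]
[[1.0, 0.01, -0.0], [0.01, -1.0, -0.0], [-0.0, 0.0, -1.0]]
```

View pics/w1.png

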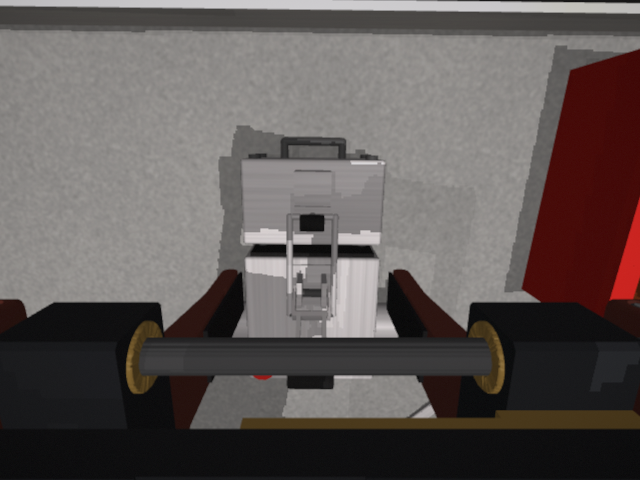

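The wrist picture shows the knob at (312,223), the loop wires at columns 290 and 337, and groove lines near row 200. Next I zoom in and turn these into positions.

```bash
cat >> h.py <<'E'
def wr(px,z,o,d):
    M=R.from_rotvec(o["orientation"]).as_matrix();K=d["camera_matrix"];m=np.array(d["mount"])
    r=M@m[:3,:3]@np.linalg.solve(K,[px[0],px[1],1]); t=np.array(o["ee_pos"])+M@m[:3,3]
    return t+r*(z-t[2])/r[2]
E
python3 - <<'E'
from h import *
from workcell import ctrl,cams
o=ctrl.get_obs();d=cams.get_image("wrist");im=d["image"]
g=im.astype(int).mean(2)
print(g[195:245,304:320].mean(1).round().astype(int).tolist(), g[165:215,325:331].mean(1).round().astype(int).tolist())
cv2.imwrite("pics/w1c.png",cv2.resize(im[150:260,230:395,::-1],(800,533),interpolation=cv2.INTER_CUBIC))
for n,px,z in(("knob",(312,223),142),("wireL",(290,240),107),("wireR",(337,240),107),("bar",(312,216),106),("row200",(312,200),103),("row207",(312,207),103),("cornL",(247,258),80),("cornR",(378,258),80),("kfar",(312,170),103)): print(n,wr(px,z,o,d).round(1))
E
```

```text
[135, 131, 133, 133, 133, 131, 128, 126, 126, 118, 114, 124, 128, 126, 126, 128, 122, 104, 63, 14, 16, 17, 18, 19, 19, 20, 20, 20, 20, 20, 19, 19, 18, 16, 16, 96, 125, 124, 149, 168, 172, 172, 169, 165, 161, 159, 153, 142, 93, 13] [151, 152, 151, 143, 119, 120, 138, 142, 143, 144, 144, 145, 145, 146, 146, 147, 145, 145, 142, 140, 140, 141, 141, 141, 140, 140, 139, 139, 135, 132, 132, 133, 133, 133, 133, 132, 131, 130, 130, 126, 119, 125, 129, 129, 128, 129, 129, 115, 108, 118]
knob [612.4 -80.6 142. ]
wireL [588.7 -60.  107. ]
wireR [ 589.  -103.7  107. ]
bar [611.3 -80.4 106. ]
row200 [625.6 -80.3 103. ]
row207 [619.2 -80.3 103. ]
cornL [562.2 -13.8  80. ]
cornR [ 563.  -147.9   80. ]
kfar [652.6 -80.2 103. ]
```

View pics/w1c.png

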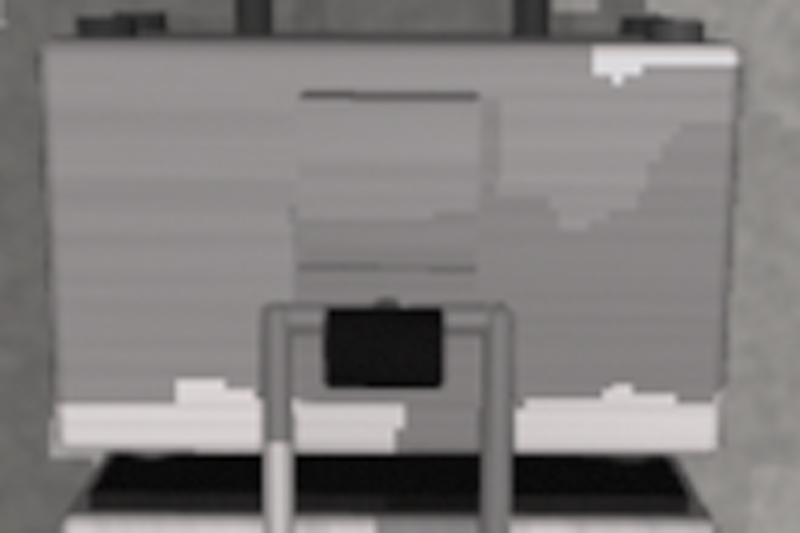

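Seen from above, the groove mouth lies at x of about 621–630 and the bar at about 611, so it needs to travel about 14 mm. Next I go down and pinch the knob.

Call:
move_arm([
  [[0.32, 0, 0.3], 0, 0.3],
  [[0, 0, 1], 0, 0.3],
  [[0, 0, 1], 0, 0.3],
  [[0, 0, 1], 0, 0.3],
  [[0, 0, 1], 0, 0.3],
  [[0, 0, 0.5], 0, 0.3],
  [[0, 0, 0.5], 0, 0.3],
  [[0, 0, 0], 0, 0.3],
  [[0, 0, 0], 0, 0.3],
])

```text
t: 4.52
ee_pos: [612.7, -82.7, 130.1]
orientation: [-3.141, -0.012, 0.0]
ft_force: [0.2, 0.0, 0.0]
width: 61.7
grasp_force: 0.0
```

Call:
move_arm([
  [[0, 0, 0], 0, 0.6],
  [[0, 0, 0], 0, 0.6],
  [[0, 0, 0], 0, 0.7],
  [[0, 0, 0], 0, 0.8],
  [[0, 0, 0], 0, 1],
  [[0, 0, 0], 0, 1],
  [[0, 0, 0], 0, 1],
  [[0, 0, 0], 0, 1],
])

```text
t: 5.18
ee_pos: [612.7, -79.8, 130.6]
orientation: [-3.137, -0.011, -0.001]
ft_force: [0.2, 12.4, 3.3]
width: 19.5
grasp_force: 30.0
```

Call:
move_arm([
  [[0, -0.12, 0], 0, 1],
  [[0, 0, 0], 0, 1],
  [[0, 0, 0], 0, 1],
  [[0, 0, 0], 0, 1],
])

```text
t: 5.52
ee_pos: [612.7, -79.0, 130.6]
orientation: [-3.141, -0.012, -0.001]
ft_force: [0.6, 6.7, 4.1]
width: 19.2
grasp_force: 30.0
```

Call:
move_arm([
  [[0.1, 0, 0.02], 0, 1],
  [[0.1, 0, 0], 0, 1],
  [[0.1, 0, 0], 0, 1],
  [[0, 0, 0], 0, 1],
  [[0, 0, 0], 0, 1],
])

```text
t: 5.93
ee_pos: [616.9, -79.0, 130.0]
orientation: [-3.14, -0.011, 0.01]
ft_force: [-11.9, 5.7, 14.1]
width: 19.6
grasp_force: 30.0
```

Call:
move_arm([
  [[0, -0.1, -0.08], 0, 1],
  [[0.1, 0, 0], 0, 1],
  [[0.1, 0, 0], 0, 1],
  [[0, 0, 0], 0, 1],
  [[0, 0, 0], 0, 1],
])

```text
t: 6.35
ee_pos: [623.1, -78.4, 130.9]
orientation: [3.14, 0.012, -0.006]
ft_force: [-3.8, -3.7, 0.8]
width: 19.8
grasp_force: 30.0
```

Call:
move_arm([
  [[0.06, 0, 0.06], 0, 1],
  [[0, 0, 0], 0, 1],
  [[0, 0, 0], 0, 1],
])

```text
t: 6.6
ee_pos: [624.5, -78.4, 129.9]
orientation: [3.14, 0.012, -0.007]
ft_force: [-6.7, -3.7, 5.2]
width: 20.0
grasp_force: 30.0
```

Call:
move_arm([
  [[0.06, 0, 0.02], 0, 1],
  [[0, 0, 0], 0, 1],
  [[0, 0, 0], 0, 1],
])

```text
t: 6.85
ee_pos: [624.9, -78.4, 129.7]
orientation: [3.14, 0.012, -0.01]
ft_force: [-11.1, -4.1, 11.1]
width: 19.2
grasp_force: 30.0
```

Call:
move_arm([
  [[0.06, 0, -0.02], 0, 1],
  [[0, 0, 0], 0, 1],
  [[0, 0, 0], 0, 1],
])

```text
t: 7.1
ee_pos: [628.0, -78.3, 129.8]
orientation: [3.14, 0.012, -0.004]
ft_force: [-4.2, -4.3, 1.6]
width: 19.5
grasp_force: 30.0
```

Call:
move_arm([
  [[0.06, 0, 0], 0, 1],
  [[0, 0, 0], 0, 1],
  [[0, 0, 0], 0, 1],
])

```text
t: 7.35
ee_pos: [630.0, -78.3, 129.8]
orientation: [3.14, 0.012, -0.003]
ft_force: [-1.3, -5.1, 1.0]
width: 19.4
grasp_force: 30.0
```

Call:
move_arm([
  [[0, 0, 0.08], 0, 1],
  [[0, 0, 0.08], 0, 1],
  [[0, 0, 0], 0, 1],
  [[0, 0, 0], 0, 1],
])

```text
t: 7.68
ee_pos: [631.4, -78.3, 126.2]
orientation: [3.14, 0.012, 0.002]
ft_force: [-0.2, -5.8, 1.1]
width: 19.5
grasp_force: 30.0
```

```bash
python3 - <<'E'
from h import *
from workcell import ctrl,cams
o=ctrl.get_obs();d=cams.get_image("wrist");s=cams.get_image("side")
a=cv2.resize(d["image"][130:290,220:420,::-1],(500,400),interpolation=cv2.INTER_CUBIC)
b=cv2.resize(s["image"][235:315,330:430,::-1],(500,400),interpolation=cv2.INTER_CUBIC)
cv2.imwrite("pics/m1.png",cv2.resize(np.hstack([a,b]),(800,320)))
print(o["ee_pos"].round(1),o["ft_force"].round(1))
E
```

```text
[631.4 -78.3 126.2] [-0.2 -5.8  1.1]
```

View pics/m1.png

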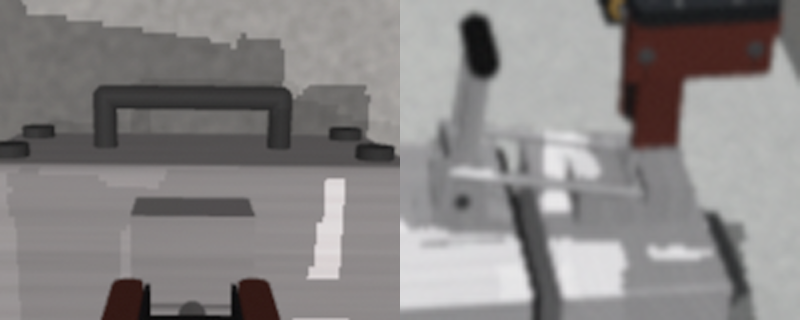

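The left view shows the fingers on the knob just behind the keeper. In the right view the loop slopes down into the keeper, and with no force on it the bar is going into the groove. I keep lowering it.

Call:
move_arm([
  [[0.02, 0, 0.08], 0, 1],
  [[0.02, 0, 0.08], 0, 1],
  [[0, 0, 0], 0, 1],
  [[0, 0, 0], 0, 1],
])

```text
t: 8.12
ee_pos: [632.8, -78.2, 122.4]
orientation: [3.14, 0.012, 0.003]
ft_force: [0.8, -5.6, 1.6]
width: 20.0
grasp_force: 30.0
```

Call:
move_arm([
  [[0.02, 0, 0.06], 0, 1],
  [[0, 0, 0.04], 0, 1],
  [[0, 0, 0], 0, 1],
  [[0, 0, 0], 0, 1],
])

```text
t: 8.45
ee_pos: [633.2, -78.3, 119.9]
orientation: [3.14, 0.012, 0.003]
ft_force: [0.3, -6.0, 2.7]
width: 19.5
grasp_force: 30.0
```

Call:
move_arm([
  [[0, 0, 0.06], 0, 1],
  [[0, 0, 0.04], 0, 1],
  [[0, 0, 0], 0, 1],
  [[0, 0, 0], 0, 1],
])

```text
t: 8.78
ee_pos: [633.4, -78.2, 117.5]
orientation: [3.14, 0.012, 0.003]
ft_force: [1.0, -5.7, 2.6]
width: 19.8
grasp_force: 30.0
```

Call:
move_arm([
  [[0, 0, 0.06], 0, 1],
  [[0, 0, 0], 0, 1],
  [[0, 0, 0], 0, 1],
])

```text
t: 9.03
ee_pos: [633.6, -78.3, 116.5]
orientation: [3.14, 0.012, 0.004]
ft_force: [0.5, -4.9, 5.5]
width: 19.2
grasp_force: 30.0
```

Call:
move_arm([
  [[0, 0, 0.06], 0, 1],
  [[0, 0, 0], 0, 1],
  [[0, 0, 0], 0, 1],
])

```text
t: 9.28
ee_pos: [633.8, -78.3, 116.2]
orientation: [3.14, 0.012, 0.005]
ft_force: [-2.4, -5.0, 12.6]
width: 19.9
grasp_force: 30.0
```

The bar is on the groove floor: it stopped at a 13.5 mm drop, and the force rose to 12.6 N. I now ease off, release and rise.

Call:
move_arm([
  [[0, 0, -0.06], 0, 1],
  [[0, 0, 0], 0, 0.6],
  [[0, 0, 0], 0, 0.5],
  [[0, 0, 0], 0, 0.5],
  [[0, 0, 0], 0, 0.4],
  [[0, 0, 0], 0, 0.4],
  [[0, 0, -0.5], 0, 0.4],
  [[0, 0, -1], 0, 0.4],
  [[0, 0, -1], 0, 0.4],
  [[0, 0, -1], 0, 0.4],
  [[0, 0, -1], 0, 0.4],
  [[-0.2, 0, -1], 0, 0.3],
  [[-1, 0, -0.5], 0, 0.3],
  [[0, 0, 0], 0, 0.3],
])

```text
t: 10.45
ee_pos: [601.4, -77.1, 269.9]
orientation: [3.141, 0.012, 0.006]
ft_force: [-0.0, 0.1, -0.4]
width: 61.3
grasp_force: 0.0
```

```bash
python3 - <<'E'
from h import *
from workcell import ctrl,cams
o=ctrl.get_obs();d=cams.get_image("wrist");s=cams.get_image("side")
a=cv2.resize(d["image"][120:400,200:420,::-1],(440,560),interpolation=cv2.INTER_CUBIC)
b=cv2.resize(s["image"][230:330,300:420,::-1],(672,560),interpolation=cv2.INTER_CUBIC)
cv2.imwrite("pics/m2.png",cv2.resize(np.hstack([a,b]),(800,403)))
print(o["ee_pos"].round(1),o["ft_force"].round(1),o["width"])
for c in("wrist","side","scene"):
    if c=="scene": cams.get_image(c)
    for t in("handle","loop_knob"): print(c,t,[(round(r["p"],2),np.round(r["rect"]).tolist()) for r in cams.boxes_of(c,t)[:2]])
for a in(0,.1,.2,.3):
    m=mech(a,94);print(a,[q.round(1) for q in m]); P=w(np.array([m[0],m[3]]),535,-80,0); print(proj("side",P).round(1).tolist(),proj("scene",P).round(1).tolist())
E
```

```text
[601.4 -77.1 269.9] [-0.   0.1 -0.4] 61.348605334888646
wrist handle [(0.89, [316.0, 252.0, 53.0, 140.0])]
wrist loop_knob [(0.87, [317.0, 239.0, 53.0, 116.0]), (0.3, [313.0, 260.0, 139.0, 152.0])]
side handle []
side loop_knob [(0.81, [370.0, 275.0, 52.0, 28.0])]
scene handle [(0.66, [257.0, 248.0, 50.0, 55.0])]
scene loop_knob [(0.8, [256.0, 257.0, 43.0, 39.0])]
0 [array([ -0.,   0., 182.]), array([ -6.8,   0. , 120.8]), array([84.3,  0. , 94. ]), array([ 94.5,   0. , 128.5])]
[[345.4, 246.1], [391.6, 266.4]] [[268.9, 219.5], [240.5, 263.2]]
0.1 [array([ -8. ,   0. , 181.6]), array([ -8.7,   0. , 120. ]), array([82.7,  0. , 94. ]), array([ 92.5,   0. , 128.6])]
[[341.4, 246.5], [390.6, 266.4]] [[271.5, 217.2], [241.1, 262.6]]
0.2 [array([-15.9,   0. , 180.4]), array([-10.4,   0. , 119.1]), array([81.2,  0. , 94. ]), array([ 90.7,   0. , 128.7])]
[[337.3, 247.2], [389.7, 266.4]] [[274.0, 215.2], [241.7, 262.0]]
0.3 [array([-23.6,   0. , 178.4]), array([-12.1,   0. , 117.9]), array([79.8,  0. , 94. ]), array([ 88.9,   0. , 128.8])]
[[333.3, 248.3], [388.9, 266.4]] [[276.4, 213.4], [242.3, 261.4]]
```

View pics/m2.png

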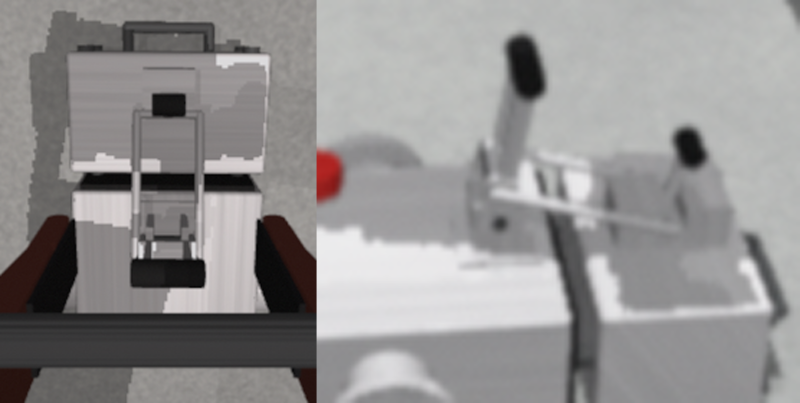

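The wrist view shows the handle at about (317,310), which gives x≈548, y≈-78, z≈181 (lever about -0.16). The loop slopes down into the groove behind the keeper. Next I pinch the handle.

Call:
move_arm([
  [[-1, 0.04, 0], 0, 0.3],
  [[-1, 0, 0], 0, 0.3],
  [[-0.12, 0, 0], 0, 0.3],
  [[0, 0, 1], 0, 0.3],
  [[0, 0, 1], 0, 0.3],
  [[0, 0, 1], 0, 0.3],
  [[0, 0, 0.6], 0, 0.3],
  [[0, 0, 0.48], 0, 0.3],
  [[0, 0, 0], 0, 0.3],
  [[0, 0, 0], 0, 0.3],
])

```text
t: 11.73
ee_pos: [549.7, -78.5, 163.4]
orientation: [-3.141, -0.012, 0.001]
ft_force: [-0.7, 0.6, 0.1]
width: 61.4
grasp_force: 0.0
```

Call:
move_arm([
  [[0, 0, 0], 0, 0.5],
  [[0, 0, 0], 0, 0.6],
  [[0, 0, 0], 0, 1],
  [[0, 0, 0], 0, 1],
  [[0, 0, 0], 0, 1],
  [[0, 0, 0], 0, 1],
])

```text
t: 12.23
ee_pos: [550.1, -78.7, 164.5]
orientation: [3.141, 0.012, 0.003]
ft_force: [0.2, 0.1, 5.8]
width: 39.7
grasp_force: 30.0
```

Call:
move_arm([
  [[-0.28, 0, -0.02], 0, 1],
  [[-0.28, 0, -0.01], 0, 1],
  [[-0.27, 0, 0.01], 0, 1],
  [[-0.27, 0, 0.04], 0, 1],
  [[-0.26, 0, 0.06], 0, 1],
  [[-0.25, 0, 0.08], 0, 1],
  [[0, 0, 0], 0, 1],
  [[0, 0, 0], 0, 1],
])

```text
t: 12.9
ee_pos: [510.8, -78.8, 161.4]
orientation: [3.141, 0.012, 0.009]
ft_force: [4.5, 3.2, 11.9]
width: 39.8
grasp_force: 30.0
```

Call:
move_arm([
  [[-0.24, 0, 0.1], 0, 1],
  [[-0.24, 0, 0.12], 0, 1],
  [[-0.23, 0, 0.14], 0, 1],
  [[-0.21, 0, 0.16], 0, 1],
  [[-0.2, 0, 0.18], 0, 1],
  [[-0.19, 0, 0.19], 0, 1],
  [[0, 0, 0], 0, 1],
  [[0, 0, 0], 0, 1],
])

```text
t: 13.57
ee_pos: [475.0, -78.7, 138.0]
orientation: [-3.141, -0.012, 0.002]
ft_force: [-3.1, 2.8, 12.5]
width: 39.5
grasp_force: 30.0
```

Call:
move_arm([
  [[-0.16, 0, 0.22], 0, 1],
  [[-0.15, 0, 0.25], 0, 1],
  [[-0.12, 0, 0.26], 0, 1],
  [[-0.1, 0, 0.26], 0, 1],
  [[-0.07, 0, 0.27], 0, 1],
  [[-0.04, 0, 0.27], 0, 1],
  [[0, 0, 0.1], 0, 1],
  [[0, 0, 0], 0, 1],
  [[0, 0, 0], 0, 1],
])

```text
t: 14.32
ee_pos: [454.1, -78.5, 95.0]
orientation: [-3.14, -0.012, 0.018]
ft_force: [-9.1, -0.5, 2.0]
width: 39.6
grasp_force: 30.0
```

```bash
python3 - <<'E'
from h import *
from workcell import ctrl,cams
o=ctrl.get_obs();d=cams.get_image("scene");s=cams.get_image("side")
a=cv2.resize(d["image"][190:300,220:330,::-1],(440,440),interpolation=cv2.INTER_CUBIC)
b=cv2.resize(s["image"][225:335,290:420,::-1],(520,440),interpolation=cv2.INTER_CUBIC)
cv2.imwrite("pics/m3.png",cv2.resize(np.hstack([a,b]),(800,367)))
print(o["ee_pos"].round(1),o["ft_force"].round(1),o["width"])
E
```

```text
[454.1 -78.5  95. ] [-9.1 -0.5  2. ] 39.57144882570427
```

View pics/m3.png

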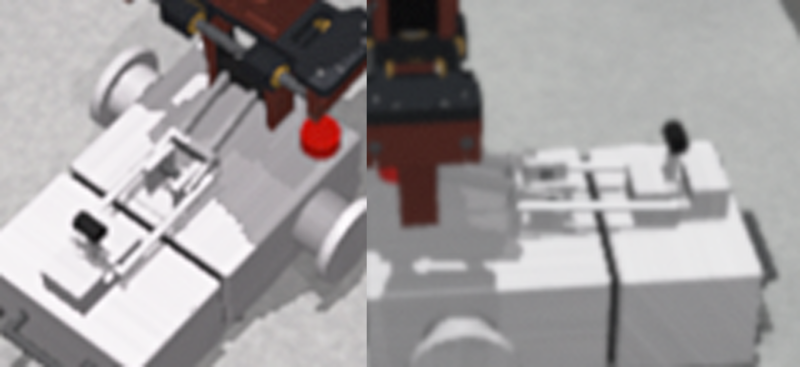

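```bash
python3 - <<'E'
from h import *
from workcell import ctrl,cams
cams.get_image("scene");cams.get_image("side")
for c in("scene","side"):
    r=cams.cut_out(c,"cap")
    print(c,[(round(q["p"],2),np.round(q["rect"],1).tolist()) for q in r[:3]])
f=lambda p:proj("scene",[p[0],p[1],96])[0]-[316.3,230.6]
q=least_squares(f,[440,-40]).x;print(q,proj("side",[q[0],q[1],96]))
E
```

```text
scene [(0.69, [317.6, 232.0, 16.5, 12.6])]
side []
[448.00993238 -22.07179456] [[301.34491697 268.63524635]]
```

Call:
move_arm([
  [[0, 0, 0], 0, 0.51],
  [[0, 0, 0], 0, 0.51],
  [[0, 0, 0], 0, 0.51],
  [[0, 0, 0], 0, 0.51],
  [[0, 0, 0], 0, 0.51],
])

```text
t: 15.03
ee_pos: [460.4, -79.3, 96.8]
orientation: [3.142, 0.012, 0.0]
ft_force: [0.9, -0.8, 0.2]
width: 43.2
grasp_force: 0.0
```

Free of contact, so I lift straight up.

Call:
move_arm([
  [[0, 0, -0.3], 0, 0.51],
  [[0, 0, -0.5], 0, 0.51],
  [[0, 0, -1], 0, 0.51],
  [[0, 0, -1], 0, 0.5],
  [[0, 0, -1], 0, 0.4],
  [[0, 0, -1], 0, 0.3],
  [[0, 0, -1], 0, 0.2],
  [[0, 0, -1], 0, 0],
  [[0, 0, 0], 0, 0],
  [[0, 0, 0], 0, 0],
])

```text
t: 15.87
ee_pos: [461.2, -79.4, 268.4]
orientation: [3.141, 0.012, 0.006]
ft_force: [0.5, 0.6, -0.9]
width: 80.3
grasp_force: 0.0
```

```bash
python3 - <<'E'
from h import *
from workcell import ctrl,cams
o=ctrl.get_obs();d=cams.get_image("scene");s=cams.get_image("side")
a=cv2.resize(d["image"][190:300,220:330,::-1],(440,440),interpolation=cv2.INTER_CUBIC)
b=cv2.resize(s["image"][225:335,290:420,::-1],(520,440),interpolation=cv2.INTER_CUBIC)
cv2.imwrite("pics/m4.png",cv2.resize(np.hstack([a,b]),(800,367)))
print(o["t"],o["ee_pos"].round(1),o["ft_force"].round(1),o["width"])
m=mech(1.396,94);P=w(np.array([m[0],m[3]]),535,-80,0);print(proj("side",P),proj("scene",P))
E
```

```text
15.8667 [461.2 -79.4 268.4] [ 0.5  0.6 -0.9] 80.32366604333455
[[306.08541008 276.25498761]
 [383.00673358 266.26172944]] [[293.82013906 214.52899607]
 [246.13118    257.2996505 ]]
```

View pics/m4.png

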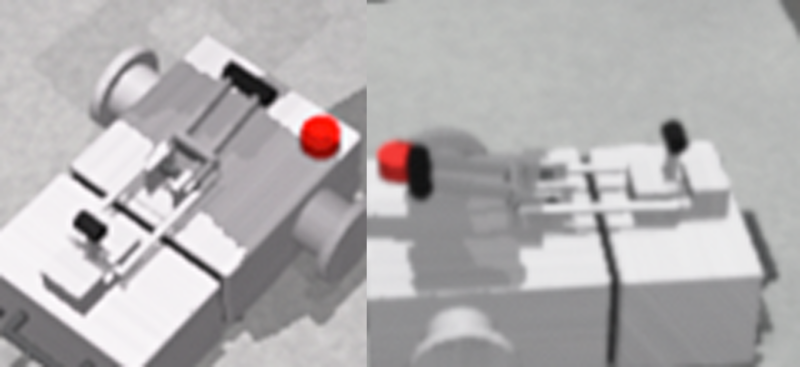

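The handle is at side (306,276), which matches the closed angle of 1.396 rad. The gap to the cover has narrowed and the cap is still at scene (316,231), so I hand the job in.

```bash
python3 -c "
from workcell import ctrl
print(ctrl.close_job())"
```

```text
the job is handed in; nothing more can be done
None
```

The latch is closed: the loop's crossbar went to the bottom of the keeper's groove, the lever is past the toggle on its stop, and the cover is drawn in. The gripper has let go, the loose cap has not moved, and the job is handed in at about 16 s; the verdict was not shown.

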